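# Draw a cast lever out of its bay and hold it level over its fixture

### The arm

A 6-joint arm with a two-finger parallel gripper is mounted at the origin on the work surface; the furniture and walls round the work are solid. World frame = base frame: x ahead of the robot, y to its left, z up, the work surface at z = 0. Lengths are in m, angles in rad, forces in N, time in s.
With the tool pointing down it reaches from about 0.3 to 0.775 m from the base axis. Payload 14.6 kg.
Tool frame: the origin (TCP) lies midway between the tips of the shut fingers; the grasp point (between the pads) lies 19 mm behind it (ctrl.tcp_to_grasp is the distance from the TCP to the grasp point, in m); x points along the fingers, y is the direction in which the jaws open and shut, and the axes are right-handed (so a half turn about x gives the same grasp; the last joint's range is limited). The gripper opens to 94 mm and grips with 3 to 60 N. Pads are 16 mm wide; open, the fingers measure 119 mm over their backs; the gripper's body (75 mm by 177 mm) begins 78 mm behind the grasp point.
Start: joints at [-1.186, 0.3, 1.521, -0, 1.321, -0.067], TCP at [0.24, -0.495, 0.205] pointing down, gripper open.
Joint ranges: [-3.03, 3.03], [-0.79, 2.21], [0.23, 2.52], [-1.04, 4.18], [0, 3.07], [-2.55, 2.55]. Speed limits (rad/s): [2.22, 2.22, 2.57, 3.14, 3.14, 3.14].

### API

Orientations are given as [roll, pitch, yaw] about the fixed x, y, z axes, in that order (R = Rz(yaw) Ry(pitch) Rx(roll)).
In Python, from station import ctrl gives the robot as it stands.
- The arm moves only by the tool jog_arm, never from a script. Its argument "rows" is one flat list of numbers, 7 for each row, row after row: the shift along the world's x, y, z in m, then the turn, a rotation vector about the world's x, y, z in degrees, then the closure, from 0 (fully open) to 1 (shut). A call has 1 to 8 rows; each row shifts and turns the commanded pose from where the row before left it; what a row does not reach is not made up. A row lasts 1/12 s, in which the tool goes at most 41.7 mm and 7.16 degrees, less where a joint would pass 70% of its speed; a pose out of reach is approached as far as the arm can. A call with a gripper value outside its range is refused whole. The fingers move at their own pace and stop on an object; "squeeze" is the grip in N (left out, the last holds). Time passes only in rows, so rows that do not move let the fingers close. It gives the time, the measured TCP pose, the force and the opening at its end, in the units of the state.
- ctrl.get_obs(): the state, without advancing time (a new reading comes with each control period).
- ctrl.camera(name): name is "side" or "top"; returns (picture, depth): 480x640x3 uint8, red, green, blue; 480x640 float32, m along the optical axis (not along the pixel's ray), 0 where there is no reading.
- ctrl.camera_model(name): a dict with "K" (3x3 intrinsics, pixels), "extrinsics" (4x4, takes a point from camera to world coordinates). Camera axes: x right, y down, z forward; pixel columns grow to the right and rows downward; lengths in m; the calibration is good to about 2 mm. A picture is of the moment at which its call begins. camera_model takes no time and is no camera call.
- ctrl.hand_in(): hands the job in, once; it reports no verdict.
The state is a dict: "time_s": time; "qpos": joint angles; "joint_vel": joint speeds; "tau": joint torques, N m; "ee_pos": TCP position; "eef_rot": TCP orientation; "force": force on the tool from outside, world axes, zero at the start; "moment": the same for the moment, N m; "grip_width": finger opening in m.
Only numpy, scipy, OpenCV 4.12 (cv2) and the standard library are available. Lean on these libraries where they do the work, as an engineer would, in place of code of your own. Each camera call takes 0.05 s, during which the arm holds its last target.

### The job

The cast steel lever lies in one of the two bays of the low wooden rack, its thick hub hidden under the rack's top and its slim bar sticking out. Draw it straight out along the bench by the bar until the hub is wholly clear of the rack and the lever still lies flat on the bench; then, gripping the bar at the lever's balance point near the hub, lift it level and carry it to the fixture. Finish while still holding it there by the balance point, still and level, the hub centred over the upright spindle and the small eye over the forked rest, with the underside of the hub about 4 cm above the tip of the spindle. Do not lower it onto the fixture or let go, never let it tip over, and leave the other things on the bench where they are.

Things in the scene. Friction and masses are not known exactly. Their poses are not given: they have to be found in the camera images.
- lever_hub (a point): Centre of the hub, 16 mm above its underside. The lever is one flat-lying grey steel casting, 0.3 to 0.6 kg: round hub (36 mm diameter, 32 mm high, open upright bore 14 mm), straight bar 12 mm wide, from 11 to 27 mm above the underside, solid round eye at the other end; hub and eye stand on the bench. x axis: from eye to hub; z: up. Grip the bar with fingertips 12 mm or more above the bench.
- lever_balance (a point): The lever's balance point (centre of mass along the bar): in the middle of the 12 mm wide bar, 48 mm from the hub axis towards the eye, 19 mm above the underside of the hub. Same axes as lever_hub. At the start it lies about at the rack's front edge.
- lever_eye (a point): Axis of the small eye (22 mm diameter, 28 mm high) at the thin end of the lever, 130 mm from the hub axis; the point lies 16 mm above the underside. Same axes as lever_hub. At the start it stands 75 to 90 mm out of the rack's front.
- rack: Low pale wooden rack fixed to the bench, 80 mm deep (its x), 112 mm wide (its y), 54 mm high; small things on it reach 79 mm. Origin: centre of its underside; x axis: from the open front (at x = -40 mm) to the closed back. Two floorless bays, 44 mm wide and 40 mm high, centred at y = +-26 mm. The hub stands in one, 40 to 52 mm behind the front; a small stone lies in the other.
- spindle_tip (a point): Tip of the fixture's upright steel spindle (10 mm diameter), 66 mm above the bench. The fixture is a fixed grey plate 182 x 62 x 14 mm on a 10 mm plywood board, with the spindle 26 mm from one end. x axis: from the spindle towards the rest; z: up.
- rest (a point): Centre of the seat of the forked rest on the fixture, 36 mm above the bench, 130 mm from the spindle axis. Two upright cheeks, 30 mm apart, stand beside it, up to 56 mm above the bench. Same axes as spindle_tip.
- slip_stone: Bystander: small dark red-brown stone stick, 12 x 37 x 9 mm, in the other bay. Origin under its centre.
- loupe: Bystander: black eye loupe, 34 mm diameter, 30 mm high, standing on the bench beyond the plywood board. Origin under its centre.
- bench_block: Bystander: black steel block, 44 x 66 x 22 mm, lying near the back edge of the bench. Origin under its centre.

How it is judged:
By the outcome, as a careful person would: the job done as asked, in the order asked, and still so for the second after the job is handed in, while the arm keeps its last pose, push and grip.
It also fails if it takes over 64 s, if anything falls off the work surface, if the arm or the gripper's body presses on something with over 40 N, if the wrist force passes 120 N, or if a joint passes its speed limit or range.

## Working session

There is one attempt and no reset: what is moved stays moved. The work goes in short steps, Python scripts to look and compute and a tool call to move; the robot and the scene stay as the last step left them, time stands still between calls to the robot, and variables do not carry over. Pictures are saved under pics/ and viewed, and the job is handed in when it is done.

Besides the shell and the picture viewer there is one more tool, called after ">>>" in YAML: its name, and indented under it one key for each argument. jog_arm: Moves the arm, as the interface text tells. Its arguments: {"type":"object","properties":{"rows":{"type":"array"},"squeeze":{"type":"number"}},"required":["rows"]}

```bash
ls; mkdir -p pics; python3 - <<'E'
from station import ctrl
import cv2,numpy as np
print(ctrl.get_obs()); print(ctrl.tcp_to_grasp)
for n in("side","top"):
    p,d=ctrl.camera(n); np.savez(f"pics/{n}0.npz",p=p,d=d); cv2.imwrite(f"pics/{n}0.png",p[:,:,::-1])
    m=ctrl.camera_model(n); print(n,m["K"],m["extrinsics"])
E
```

```text
pics
{'time_s': 0.0, 'qpos': array([-1.18557560e+00,  3.00473714e-01,  1.52156164e+00, -3.51885272e-06,
        1.32070256e+00, -6.65799836e-02]), 'joint_vel': array([ 8.32726844e-04,  5.28705267e-05,  4.13417871e-04, -2.73149023e-04,
        1.28792421e-03, -1.52166366e-03]), 'tau': array([-6.95366889e-04, -5.31808126e+01, -3.52742708e+01,  7.08305743e-02,
        2.44302111e-02, -7.99634245e-05]), 'ee_pos': array([ 0.24003255, -0.49457362,  0.20489312]), 'eef_rot': array([-1.63440024,  1.56965106,  1.958994  ]), 'force': array([1.07542984, 0.15054054, 0.1646352 ]), 'moment': array([-0.04619088,  0.04392067, -0.01070772]), 'grip_width': 0.09404279742686177}
0.0188
side [[457.08303883   0.         320.43965223]
 [  0.         457.08303883 235.02144942]
 [  0.           0.           1.        ]] [[-0.95554318 -0.11307665  0.27230662  0.27042103]
 [-0.29479434  0.34824959 -0.88984185  0.71283735]
 [ 0.00578966 -0.93055676 -0.36610188  0.42533047]
 [ 0.          0.          0.          1.        ]]
top [[584.76805268   0.         321.3804655 ]
 [  0.         584.76805268 233.03192265]
 [  0.           0.           1.        ]] [[ 0.02676152 -0.9859483   0.16489319  0.40214243]
 [-0.99946382 -0.02950322 -0.01419995 -0.12579164]
 [ 0.0188653  -0.16442477 -0.98620921  0.9823655 ]
 [ 0.          0.          0.          1.        ]]
```

View pics/side0.png

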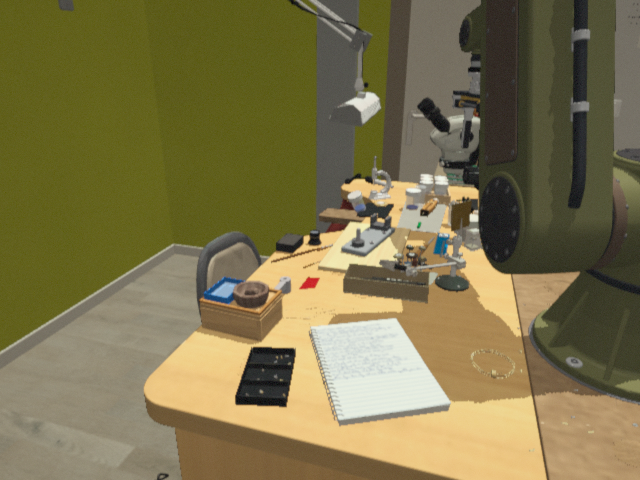

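View pics/top0.png

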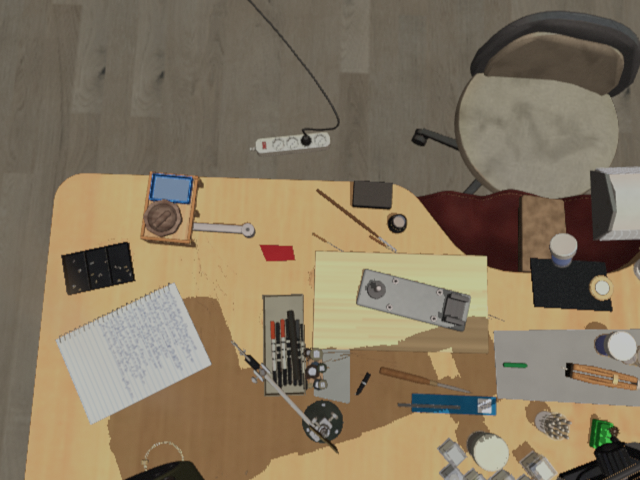

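The top view shows the rack near (170,208), with the lever bar out to the right and its eye near (248,230). The spindle is near (376,287) and the forked rest near (457,308). I'll zoom in to measure.

```bash
python3 - <<'E'
import cv2,numpy as np
t=cv2.imread("pics/top0.png"); s=cv2.imread("pics/side0.png")
cv2.imwrite("pics/t_rack.png",cv2.resize(t[165:265,130:265],None,fx=5.5,fy=5.5,interpolation=cv2.INTER_CUBIC))
cv2.imwrite("pics/t_fix.png",cv2.resize(t[255:345,345:485],None,fx=5.5,fy=5.5,interpolation=cv2.INTER_CUBIC))
cv2.imwrite("pics/s_all.png",cv2.resize(s[205:340,195:405],None,fx=3.8,fy=3.8,interpolation=cv2.INTER_CUBIC))
E
```

```text
(no output)
```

View pics/t_rack.png

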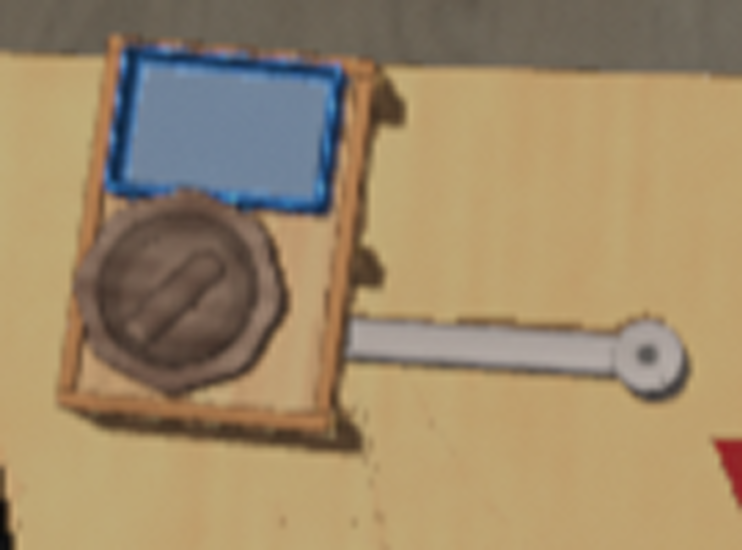

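View pics/t_fix.png

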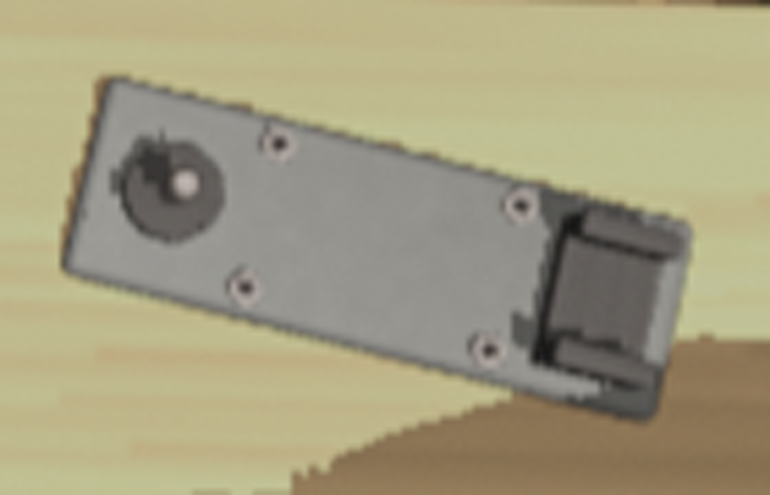

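View pics/s_all.png

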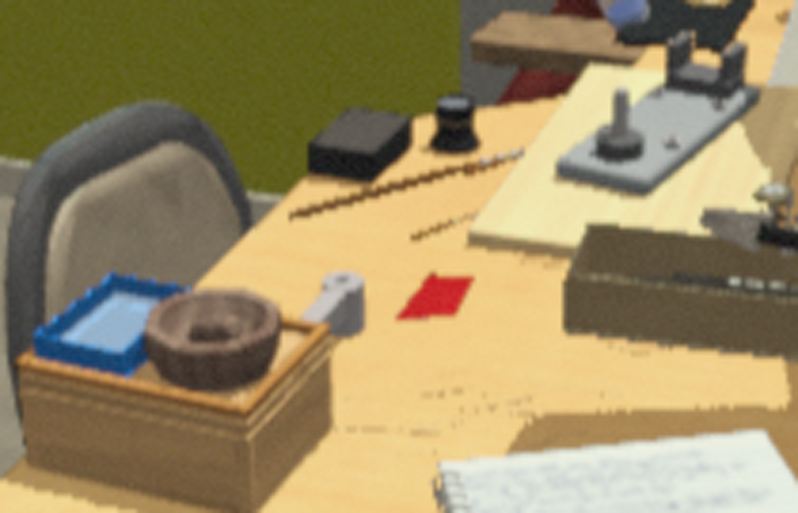

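The crops give these positions. In the top crop, the eye dot is at (647,354) and the bar runs from (350,340). In the fixture crop, the spindle tip is at (186,183) and the cheeks are around (625,235) and (605,360). In the side crop, the eye top is near (343,279), the spindle tip near (621,93) and the cheek tops near (680,37) and (738,46). Next I'll triangulate them.

```bash
cat > h.py <<'E'
import numpy as np,cv2
M={}
def model(n):
    from station import ctrl
    if n not in M: M[n]=ctrl.camera_model(n)
    return M[n]
def ray(n,u,v):
    m=model(n);E=np.array(m["extrinsics"]);d=np.linalg.inv(m["K"])@[u,v,1]
    return E[:3,3],E[:3,:3]@d
def onz(n,u,v,z):
    o,d=ray(n,u,v);return o+d*(z-o[2])/d[2]
def proj(n,p):
    m=model(n);E=np.linalg.inv(m["extrinsics"]);c=E[:3,:3]@p+E[:3,3];q=m["K"]@c;return q[:2]/q[2]
def tri(a,b):
    (o1,d1),(o2,d2)=ray("top",*a),ray("side",*b)
    d1=d1/np.linalg.norm(d1);d2=d2/np.linalg.norm(d2)
    s=np.linalg.lstsq(np.c_[d1,-d2],o2-o1,rcond=None)[0]
    p,q=o1+s[0]*d1,o2+s[1]*d2
    return (p+q)/2,np.linalg.norm(p-q)
def dep(n,d,u,v):
    o,r=ray(n,u,v); return o+r*d[int(round(v)),int(round(u))]
def cr(u,v,f,x0,y0): return (u+.5)/f-.5+x0,(v+.5)/f-.5+y0
E
python3 - <<'E'
from h import *
np.set_printoptions(precision=4,suppress=True)
R=lambda u,v:cr(u,v,5.5,130,165)
F=lambda u,v:cr(u,v,5.5,345,255)
S=lambda u,v:cr(u,v,3.8,195,205)
T=np.load("pics/top0.npz");D=T["d"];DS=np.load("pics/side0.npz")["d"]
print("eye tri",tri(R(647,354),S(343,279)),"depth",dep("top",D,*R(647,354)))
print("spin tri",tri(F(186,183),S(621,93)),"depth",dep("top",D,*F(186,183)))
print("eye z28",onz("top",*R(647,354),.028)); print("spin z66",onz("top",*F(186,183),.066))
for p in[(645,330),(625,354)]:print("eyetop depth",dep("top",D,*R(*p)))
for p in[(360,340),(480,345),(600,352)]:print("bar",dep("top",D,*R(*p)),onz("top",*R(*p),.027))
for p in [(400,250),(600,450)]:print("bench",dep("top",D,*R(*p)))
print("rackcorners z54")
for p in[(374,66),(330,428),(62,400),(112,38)]:print(onz("top",*R(*p),.054),dep("top",D,*R(*p)))
print("plate corners z24")
for p in[(112,77),(690,222),(650,418),(65,268)]:print(onz("top",*F(*p),.024))
for p in[(300,240),(450,260)]:print("plate depth",dep("top",D,*F(*p)))
print("cheek tops");
for p in[(632,232),(606,362),(605,300)]:print(dep("top",D,*F(*p)),onz("top",*F(*p),.056))
for p in [(590,60),(665,440)]:pass
print("loupe",onz("top",397,223,.03),"block",onz("top",372,194,.022))
# depth map heights (max along region)
v,u=np.mgrid[0:480,0:640]
m=model("top");Kc=np.linalg.inv(m["K"])@np.stack([u.ravel(),v.ravel(),np.ones(u.size)])
P=(m["extrinsics"][:3,:3]@(Kc*D.ravel())+m["extrinsics"][:3,3:]).T.reshape(480,640,3)
np.save("pics/P0.npy",P)
for nm,(a,b,c,d) in dict(pens=(295,395,262,305),lens=(330,450,230,345),bottle=(345,400,300,350),rack=(172,245,138,200),blue=(393,415,410,497),stick=(365,390,375,465),redcard=(243,262,258,296),pencil=(185,255,315,400)).items():
    q=P[a:b,c:d].reshape(-1,3); print(nm,"z max",np.percentile(q[:,2],[50,90,99.5]), "x",q[:,0].min(),q[:,0].max(),"y",q[:,1].min(),q[:,1].max())
E
```

```text
eye tri (array([ 0.5646, -0.0169,  0.028 ]), np.float64(0.0005200943815190769)) depth [ 0.5653 -0.0165  0.0252]
spin tri (array([ 0.4711, -0.2312,  0.062 ]), np.float64(0.00028025984672744097)) depth [ 0.4711 -0.2309  0.0637]
eye z28 [ 0.5649 -0.0168  0.028 ]
spin z66 [ 0.4709 -0.2307  0.066 ]
eyetop depth [ 0.5725 -0.0157  0.0261]
eyetop depth [ 0.5648 -0.0101  0.027 ]
bar [0.5671 0.07   0.0248] [0.5667 0.0695 0.027 ]
bar [0.5663 0.0335 0.0269] [0.5663 0.0335 0.027 ]
bar [ 0.5655 -0.0024  0.0253] [ 0.5652 -0.0026  0.027 ]
bench [ 0.601   0.0653 -0.0044]
bench [ 0.5395 -0.0004 -0.0016]
rackcorners z54
[0.6445 0.065  0.054 ] [0.6454 0.0656 0.0508]
[0.5359 0.0711 0.054 ] [0.5372 0.073  0.0449]
[0.5418 0.1491 0.054 ] [0.5418 0.1491 0.0539]
[0.6506 0.1428 0.054 ] [0.6508 0.143  0.0534]
plate corners z24
[ 0.5052 -0.2129  0.024 ]
[ 0.4667 -0.3862  0.024 ]
[ 0.4087 -0.3735  0.024 ]
[ 0.4479 -0.1998  0.024 ]
plate depth [ 0.458  -0.2694  0.0255]
plate depth [ 0.4534 -0.3143  0.0242]
cheek tops
[ 0.4613 -0.3611  0.0543] [ 0.4612 -0.3607  0.056 ]
[ 0.424  -0.353   0.0551] [ 0.4239 -0.3528  0.
[... 389 characters left out ...]
596  0.0747] x 0.2914331522011416 0.4021424260728905 y -0.19225656013783876 -0.10978852856457293
rack z max [0.0526 0.069  0.0773] x 0.4021424260728905 0.9120692251534243 y -0.12579164399170953 0.4589219068623026
blue z max [-0.0002  0.0026  0.9824] x 0.2721309348046419 0.4021424260728905 y -0.4343818053019459 -0.12579164399170953
stick z max [-0.0023  0.0086  0.014 ] x 0.3104662570539745 0.4021424260728905 y -0.38299989605095963 -0.12579164399170953
redcard z max [-0.0022  0.      0.0029] x 0.4021424260728905 0.5485216647201432 y -0.12579164399170953 -0.03254768219651745
pencil z max [-0.0018  0.0204  0.9824] x 0.4021424260728905 0.8885657783843615 y -0.4067777959651425 -0.12579164399170953
```

```bash
python3 - <<'E'
from h import *
from station import ctrl
from scipy.spatial.transform import Rotation as Ro
np.set_printoptions(precision=4,suppress=True)
o=ctrl.get_obs();print(Ro.from_euler("xyz",o["eef_rot"]).as_matrix())
p=np.load("pics/top0.npz")["p"]
h=cv2.cvtColor(p,cv2.COLOR_RGB2HSV);r=(slice(218,240),slice(194,258))
m=(h[...,1]<50)&(h[...,2]>90);k=np.zeros_like(m);k[r]=m[r]
C=[]
for c in range(198,238):
    v=np.where(k[:,c])[0]
    if len(v):C.append((*onz("top",c,v.mean(),.027)[:2],len(v)))
C=np.array(C);print(C[::6])
a=np.polyfit(C[:,1],C[:,0],1);print("dx/dy",a,"heading",90-np.degrees(np.arctan(a[0])))
E
```

```text
[[-0.0004  0.4366 -0.8997]
 [ 0.0009 -0.8997 -0.4366]
 [-1.     -0.001  -0.0001]]
[[0.5667 0.0646 8.    ]
 [0.5662 0.0547 7.    ]
 [0.5665 0.0448 7.    ]
 [0.5659 0.0349 8.    ]
 [0.5654 0.025  7.    ]
 [0.5657 0.0151 7.    ]
 [0.5643 0.0051 7.    ]]
dx/dy [0.0362 0.5647] heading 87.92767375242857
```

>>> jog_arm:
  rows: [0.02,0.0327,0,0,0,3.9,0,0.0204,0.0327,0,0,0,3.9,0,0.0204,0.0327,0,0,0,3.9,0,0.0204,0.0327,0,0,0,3.9,0,0.0204,0.0327,0,0,0,3.9,0,0.0204,0.0327,0,0,0,3.9,0,0.0204,0.0327,0,0,0,3.9,0,0.0204,0.0327,0,0,0,3.9,0]

```text
time_s: 0.77
ee_pos: [0.4034, -0.2314, 0.2054]
eef_rot: [-1.583, 1.571, 2.558]
force: [1.0, -2.0, 0.4]
grip_width: 0.0941
```

>>> jog_arm:
  rows: [0.0204,0.0327,0,0,0,3.9,0.3,0.0204,0.0327,0,0,0,3.9,0.3,0.0204,0.0327,0,0,0,3.9,0.5,0.0204,0.0327,0,0,0,3.9,0.5,0.0204,0.0327,0,0,0,3.9,0.5,0.0204,0.0327,0,0,0,3.9,0.5,0.0204,0.0327,0,0,0,3.9,0.5,0.0204,0.0327,0,0,0,3.9,0.5]

```text
time_s: 1.43
ee_pos: [0.5667, 0.0303, 0.2052]
eef_rot: [-1.52, 1.57, -3.117]
force: [0.1, -0.6, -0.7]
grip_width: 0.0477
```

>>> jog_arm:
  rows: [0,0,-0.03,0,0,0,0.5,0,0,-0.03,0,0,0,0.5,0,0,-0.03,0,0,0,0.5,0,0,-0.02,0,0,0,0.5,0,0,0,0,0,0,0.5,0,0,0,0,0,0,0.5]

```text
time_s: 1.93
ee_pos: [0.5658, 0.0284, 0.0952]
eef_rot: [-1.565, 1.569, 3.117]
force: [-0.1, -0.1, -0.1]
grip_width: 0.0473
```

>>> jog_arm:
  rows: [0,0,-0.03,0,0,0,0.5,0,0,-0.02,0,0,0,0.5,0,0,-0.011,0,0,0,0.5,0,0,-0.01,0,0,0,0.5,0,0,-0.01,0,0,0,0.5,0,0,0,0,0,0,0.5]
  squeeze: 20

```text
time_s: 2.43
ee_pos: [0.5659, 0.0284, 0.0137]
eef_rot: [-1.502, 1.57, -3.102]
force: [-0.0, 1.1, 0.1]
grip_width: 0.0468
```

```bash
python3 - <<'E'
from station import ctrl
import cv2
from scipy.spatial.transform import Rotation as Ro
o=ctrl.get_obs();print(Ro.from_euler("xyz",o["eef_rot"]).as_matrix().round(4),o["ee_pos"],o["qpos"])
a,_=ctrl.camera("side");b,_=ctrl.camera("top")
cv2.imwrite("pics/s1.png",cv2.resize(a[180:340,195:405,::-1],None,fx=3.7,fy=3.7,interpolation=cv2.INTER_CUBIC))
cv2.imwrite("pics/t1.png",b[:,:,::-1])
E
```

```text
[[-9.000e-04  9.996e-01 -2.990e-02]
 [-0.000e+00 -2.990e-02 -9.996e-01]
 [-1.000e+00 -9.000e-04  1.000e-04]] [0.56589561 0.0283683  0.01368853] [-1.45284325e-02  5.64471172e-01  1.63212698e+00 -6.10840437e-05
  9.45914592e-01  1.54349317e-02]
```

View pics/s1.png

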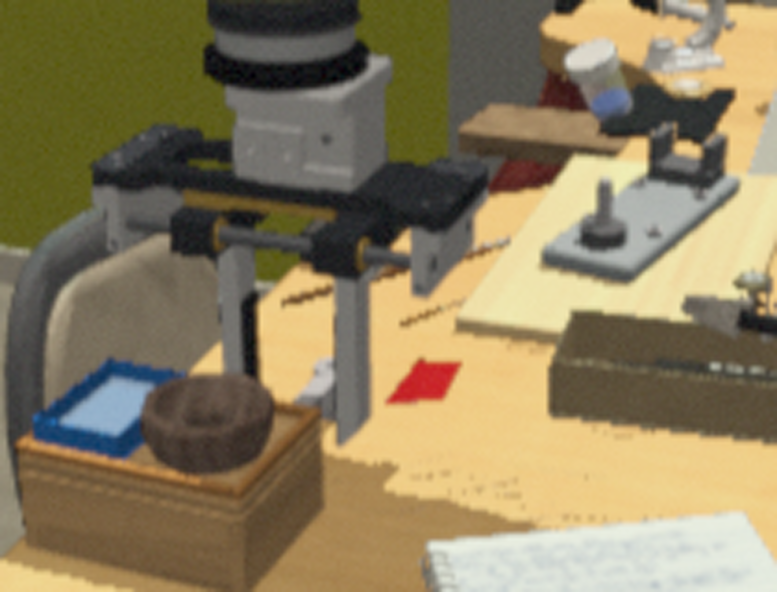

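View pics/t1.png

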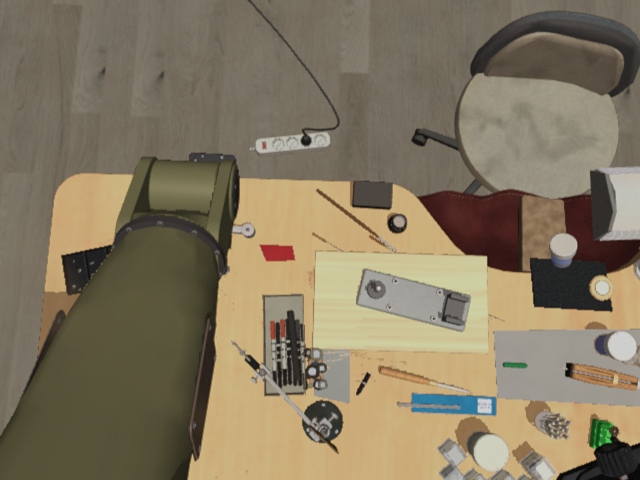

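In the side view the fingers straddle the bar, with the eye showing beyond them at (320,380). In the top view the eye is unmoved at (243,230). I'll close now.

>>> jog_arm:
  rows: [0,0,0,0,0,0,0.8,0,0,0,0,0,0,0.9,0,0,0,0,0,0,1,0,0,0,0,0,0,1,0,0,0,0,0,0,1,0,0,0,0,0,0,1,0,0,0,0,0,0,1]
  squeeze: 20

```text
time_s: 3.12
ee_pos: [0.5661, 0.0284, 0.0146]
eef_rot: [-2.826, 1.571, 1.857]
force: [-1.3, 0.4, 2.7]
grip_width: 0.0119
```

>>> jog_arm:
  rows: [-0.0002,-0.005,0,0,0,0,1,-0.0002,-0.005,0,0,0,0,1,-0.0002,-0.005,0,0,0,0,1,-0.0002,-0.005,0,0,0,0,1,-0.0002,-0.005,0,0,0,0,1,-0.0002,-0.005,0,0,0,0,1,-0.0002,-0.005,0,0,0,0,1,-0.0002,-0.005,0,0,0,0,1]

```text
time_s: 3.78
ee_pos: [0.5646, -0.012, 0.0146]
eef_rot: [2.499, 1.57, 0.898]
force: [0.7, 4.1, 2.9]
grip_width: 0.0119
```

```bash
python3 - <<'E'
from station import ctrl
import cv2
a,_=ctrl.camera("side")
cv2.imwrite("pics/s2.png",cv2.resize(a[180:340,195:405,::-1],None,fx=3.7,fy=3.7,interpolation=cv2.INTER_CUBIC))
E
```

```text
(no output)
```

View pics/s2.png

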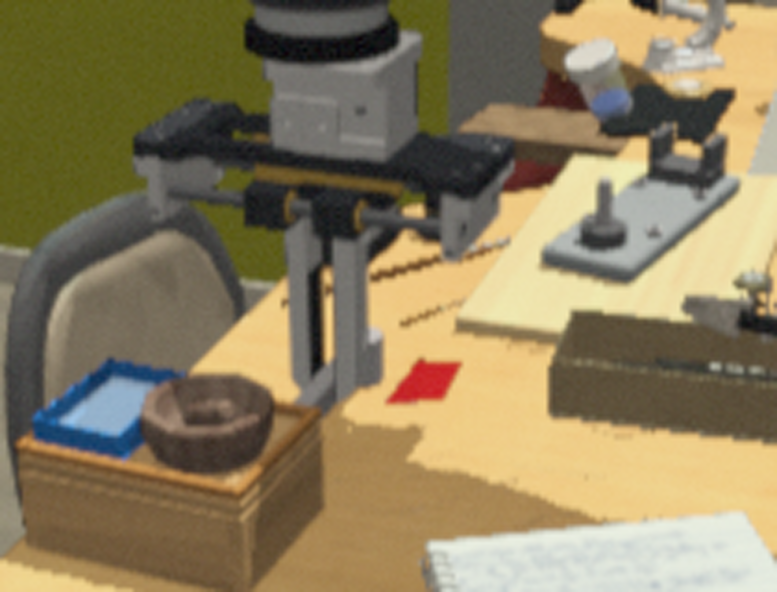

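The bar now shows between the fingers and the rack at (320,390), so the lever is moving with the fingers. The force is small and the rack is unmoved. I'll keep pulling.

>>> jog_arm:
  rows: [-0.0002,-0.005,0,0,0,0,1,-0.0002,-0.005,0,0,0,0,1,-0.0002,-0.005,0,0,0,0,1,-0.0002,-0.005,0,0,0,0,1,-0.0002,-0.005,0,0,0,0,1,-0.0002,-0.005,0,0,0,0,1,-0.0002,-0.005,0,0,0,0,1,-0.0002,-0.005,0,0,0,0,1]

```text
time_s: 4.5
ee_pos: [0.563, -0.0517, 0.0146]
eef_rot: [2.557, 1.57, 0.956]
force: [-0.4, 5.6, 3.7]
grip_width: 0.0118
```

>>> jog_arm:
  rows: [0,-0.003,0,0,0,0,1,0,0,0,0,0,0,1,0,0,0,0,0,0,1,0,0,0,0,0,0,0.8,0,0,0,0,0,0,0.6,0,0,0,0,0,0,0.5,0,0,0,0,0,0,0.5]

```text
time_s: 5.08
ee_pos: [0.5628, -0.0546, 0.0143]
eef_rot: [-1.486, 1.57, -3.087]
force: [0.0, -0.9, 0.1]
grip_width: 0.035
```

>>> jog_arm:
  rows: [0,0,0.01,0,0,0,0.5,0,0,0.02,0,0,0,0.5,0,0,0.03,0,0,0,0.5,0,0,0.03,0,0,0,0.5,0,0.03,0.02,0,0,0,0.5,0,0.04,0.02,0,0,0,0.5,0,0.04,0.02,0,0,0,0.5,0,0.04,0.0,0,0,0,0.5]

```text
time_s: 5.75
ee_pos: [0.564, 0.0913, 0.1666]
eef_rot: [1.693, 1.565, 0.091]
force: [1.0, -0.1, 0.7]
grip_width: 0.0471
```

```bash
python3 - <<'E'
from station import ctrl
import cv2,numpy as np
for n in("side","top"):
    p,d=ctrl.camera(n); np.savez(f"pics/{n}3.npz",p=p,d=d)
    q=p[180:340,195:405] if n=="side" else p[165:265,130:330]
    cv2.imwrite(f"pics/{n}3.png",cv2.resize(q[:,:,::-1],None,fx=3.7,fy=3.7,interpolation=cv2.INTER_CUBIC))
E
```

```text
(no output)
```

View pics/side3.png

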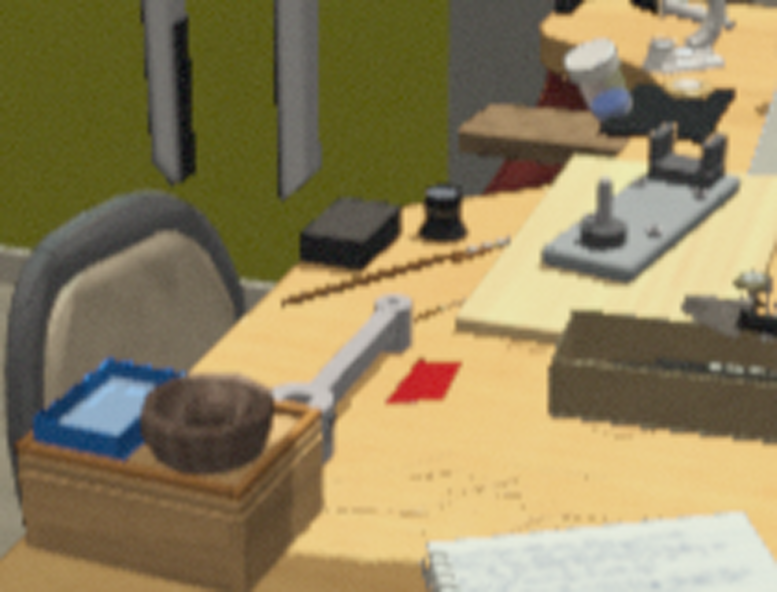

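View pics/top3.png

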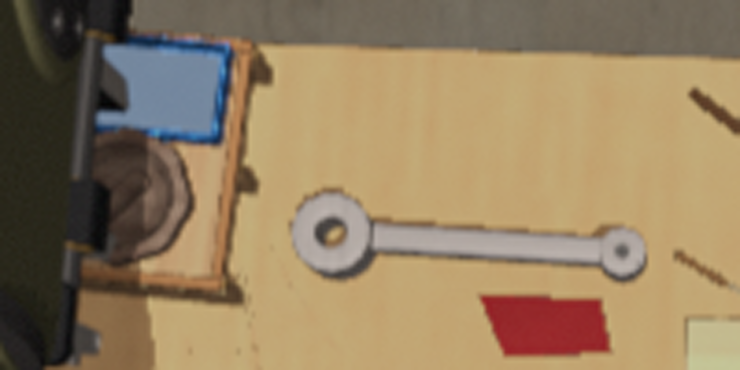

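The hub is wholly clear of the rack and the lever lies flat: hub ring near crop (332,235), eye near (622,252). Next I'll measure both.

```bash
python3 - <<'E'
from h import *
np.set_printoptions(precision=4,suppress=True)
T=np.load("pics/top3.npz");p=T["p"];D=T["d"]
h=cv2.cvtColor(p,cv2.COLOR_RGB2HSV)
m=((h[...,1]<50)&(h[...,2]>90)).astype(np.uint8);k=np.zeros_like(m);k[205:250,200:310]=m[205:250,200:310]
c=max(cv2.findContours(k,cv2.RETR_EXTERNAL,cv2.CHAIN_APPROX_NONE)[0],key=cv2.contourArea)[:,0,:]
k2=np.zeros_like(m);cv2.fillPoly(k2,[c],1)
hub=c[(c[:,0]<228)];eye=c[c[:,0]>294]
def circ(q):
    A=np.c_[2*q,np.ones(len(q))];s=np.linalg.lstsq(A,(q**2).sum(1),rcond=None)[0];return s[:2],np.sqrt(s[2]+s[0]**2+s[1]**2)
(hc,hr),(ec,er)=circ(hub.astype(float)),circ(eye.astype(float));print(hc,hr,ec,er)
H=onz("top",*hc,.032);E=onz("top",*ec,.028)
print("by circles",H,E,np.linalg.norm((H-E)[:2]))
u=cr(332,235,3.7,130,165);e=cr(622,252,3.7,130,165);print(u,e)
s=lambda a,b:cr(a,b,3.7,195,180)
print("eye tri",tri(ec,s(394,303)))
dz=[dep("top",D,*(hc+8*np.array([np.cos(a),np.sin(a)])))[2] for a in np.linspace(0,6.28,12)];print("hub top z",np.median(dz))
q=np.array([onz("top",x,np.where(k2[:,x])[0].mean(),.027)[:2] for x in range(236,288)])
a=np.polyfit(q[:,1],q[:,0],1);print("bar",a,90-np.degrees(np.arctan(a[0])),"hub-eye heading",np.degrees(np.arctan2(*(H-E)[[1,0]])))
d=(H-E)[:2];d/=np.linalg.norm(d)
print("balance by hub",H[:2]-.048*d,"by eye",E[:2]+.082*d, "bar x there",np.polyval(a,H[1]-.048))
E
```

```text
[219.1724 227.511 ] 10.30281550576914 [297.3243 232.8841] 6.084387063915597
by circles [0.5652 0.0289 0.032 ] [ 0.5608 -0.0998  0.028 ] 0.1286943038423917
(219.36486486486484, 228.14864864864865) (297.7432432432432, 232.74324324324323)
eye tri (array([ 0.5608, -0.0998,  0.0269]), np.float64(0.00031690299473970877))
hub top z 0.02997183509981899
bar [0.0345 0.5644] 88.02179953814857 hub-eye heading 88.01943961074952
balance by hub [ 0.5636 -0.0191] by eye [ 0.5636 -0.0178] bar x there 0.5637490681331712
```

>>> jog_arm:
  rows: [0.001,-0.024,0,0,0,-0.3,0.5,0,-0.03,0,0,0,0,0.5,0,-0.03,-0.01,0,0,0,0.5,0,-0.03,-0.03,0,0,0,0.5,0,0,-0.03,0,0,0,0.5,0,0,-0.03,0,0,0,0.5,0,0,0,0,0,0,0.5,0,0,0,0,0,0,0.5]

```text
time_s: 6.52
ee_pos: [0.5634, -0.0239, 0.0622]
eef_rot: [-1.618, 1.569, 3.059]
force: [0.3, -0.0, 1.2]
grip_width: 0.0469
```

>>> jog_arm:
  rows: [0.0003,0.0054,0,0,0,0,0.5,0,0,-0.02,0,0,0,0.5,0,0,-0.018,0,0,0,0.5,0,0,-0.01,0,0,0,0.5,0,0,0,0,0,0,0.5,0,0,0,0,0,0,0.5]

```text
time_s: 7.02
ee_pos: [0.5648, -0.0179, 0.0155]
eef_rot: [1.52, 1.57, -0.086]
force: [0.1, -0.4, 0.5]
grip_width: 0.0472
```

>>> jog_arm:
  rows: [0,0,0,0,0,0,0.8,0,0,0,0,0,0,0.9,0,0,0,0,0,0,1,0,0,0,0,0,0,1,0,0,0,0,0,0,1,0,0,0,0,0,0,1,0,0,0,0,0,0,1]
  squeeze: 35

```text
time_s: 7.6
ee_pos: [0.5642, -0.0181, 0.0144]
eef_rot: [-1.376, 1.571, -2.981]
force: [-1.7, -0.7, 2.9]
grip_width: 0.0115
```

```bash
python3 - <<'E'
from station import ctrl
from scipy.spatial.transform import Rotation as Ro
import cv2
o=ctrl.get_obs();print(Ro.from_euler("xyz",o["eef_rot"]).as_matrix().round(4),o["ee_pos"],o["force"],o["moment"])
a,_=ctrl.camera("side")
cv2.imwrite("pics/s4.png",cv2.resize(a[180:340,195:405,::-1],None,fx=3.7,fy=3.7,interpolation=cv2.INTER_CUBIC))
E
```

```text
[[-1.000e-04  9.994e-01 -3.510e-02]
 [-0.000e+00 -3.510e-02 -9.994e-01]
 [-1.000e+00 -1.000e-04  0.000e+00]] [ 0.56416934 -0.01814977  0.01440448] [-1.68443728 -0.65372291  2.86357194] [-0.05451366  0.24037205  0.10134752]
```

View pics/s4.png

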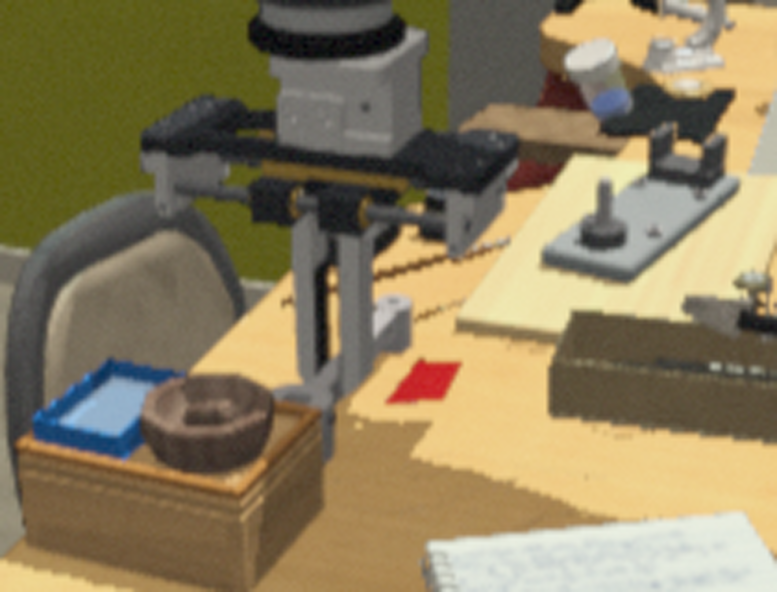

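The grip sits on the bar between hub and eye. I'll lift slowly, then check that it stays level.

>>> jog_arm:
  rows: [0,0,0.002,0,0,0,1,0,0,0.004,0,0,0,1,0,0,0.006,0,0,0,1,0,0,0.01,0,0,0,1,0,0,0.01,0,0,0,1,0,0,0.008,0,0,0,1,0,0,0,0,0,0,1,0,0,0,0,0,0,1]

```text
time_s: 8.32
ee_pos: [0.5645, -0.0182, 0.0549]
eef_rot: [1.541, 1.57, -0.065]
force: [0.3, -0.7, -5.8]
grip_width: 0.0119
```

```bash
python3 - <<'E'
from station import ctrl
import cv2
o=ctrl.get_obs();print(o["ee_pos"],o["force"],o["moment"])
a,_=ctrl.camera("side")
cv2.imwrite("pics/s5.png",cv2.resize(a[180:340,195:405,::-1],None,fx=3.7,fy=3.7,interpolation=cv2.INTER_CUBIC))
E
```

```text
[ 0.56448918 -0.01815267  0.0549402 ] [ 0.25911674 -0.68536257 -5.77008768] [-0.00209287 -0.04218812 -0.00873245]
```

View pics/s5.png

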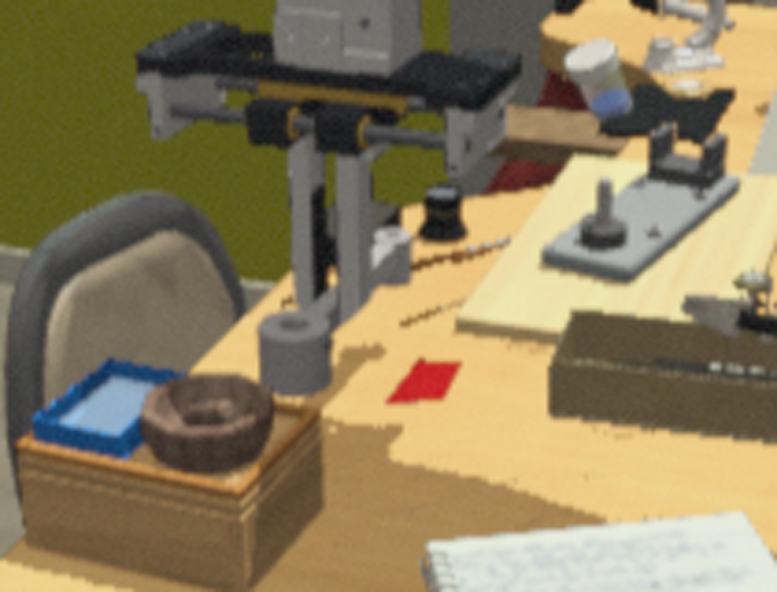

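It is still level, with about 5.8 N of weight and almost no moment about the jaw axis. I'll carry it at a safe height.

>>> jog_arm:
  rows: [0,0,0.005,0,0,0,1,0,0,0.01,0,0,0,1,0,0,0.013,0,0,0,1,0,0,0.013,0,0,0,1,0,0,0.013,0,0,0,1,0,0,0.011,0,0,0,1,0,0,0.007,0,0,0,1,0,0,0.003,0,0,0,1]

```text
time_s: 9.03
ee_pos: [0.5646, -0.0182, 0.1306]
eef_rot: [1.499, 1.569, -0.107]
force: [-0.8, -1.0, -5.9]
grip_width: 0.0114
```

>>> jog_arm:
  rows: [-0.001,-0.003,0,0,0,0,1,-0.002,-0.006,0,0,0,-0.2,1,-0.004,-0.009,0,0,0,-0.5,1,-0.004,-0.011,0,0,0,-0.5,1,-0.005,-0.011,0,0,0,-0.5,1,-0.005,-0.012,0,0,0,-0.5,1,-0.005,-0.012,0,0,0,-0.5,1,-0.005,-0.012,0,0,0,-0.5,1]

```text
time_s: 9.7
ee_pos: [0.5325, -0.0956, 0.1292]
eef_rot: [-1.276, 1.571, -2.939]
force: [-0.1, -0.8, -5.7]
grip_width: 0.0114
```

>>> jog_arm:
  rows: [-0.005,-0.012,0,0,0,-0.5,1,-0.005,-0.012,0,0,0,-0.5,1,-0.005,-0.012,0,0,0,-0.5,1,-0.005,-0.012,0,0,0,-0.5,1,-0.005,-0.012,0,0,0,-0.5,1,-0.005,-0.012,0,0,0,-0.5,1,-0.005,-0.012,0,0,0,-0.5,1,-0.005,-0.012,0,0,0,-0.5,1]

```text
time_s: 10.37
ee_pos: [0.4927, -0.1913, 0.1292]
eef_rot: [1.763, 1.571, 0.03]
force: [-0.3, -0.2, -5.1]
grip_width: 0.0113
```

>>> jog_arm:
  rows: [-0.005,-0.012,0,0,0,-0.5,1,-0.005,-0.012,0,0,0,-0.5,1,-0.005,-0.012,0,0,0,-0.5,1,-0.005,-0.012,0,0,0,-0.5,1,-0.005,-0.011,0,0,0,-0.5,1,-0.004,-0.009,0,0,0,-0.5,1,-0.003,-0.006,0,0,0,-0.3,1,-0.001,-0.003,0,0,0,-0.2,1]

```text
time_s: 11.03
ee_pos: [0.4597, -0.268, 0.1292]
eef_rot: [-1.657, 1.571, 2.832]
force: [-0.1, 0.3, -5.0]
grip_width: 0.0112
```

>>> jog_arm:
  rows: [0,0,0,0,0,0,1,0,0,0,0,0,0,1,0,0,0,0,0,0,1]

```text
time_s: 11.28
ee_pos: [0.4604, -0.2667, 0.1292]
eef_rot: [-2.739, 1.571, 1.752]
force: [0.0, -0.3, -5.8]
grip_width: 0.0118
```

```bash
cat > look.py <<'E'
import sys
from station import ctrl
import cv2,numpy as np
from scipy.spatial.transform import Rotation as Ro
k=sys.argv[1]
o=ctrl.get_obs();print(Ro.from_euler("xyz",o["eef_rot"]).as_matrix().round(4),o["ee_pos"].round(4),o["force"].round(2),o["moment"].round(3),o["joint_vel"].round(3))
for n in("side","top"):
    p,d=ctrl.camera(n); np.savez(f"pics/{n}{k}.npz",p=p,d=d)
    q=p[165:275,300:420] if n=="side" else p[225:355,325:485]
    f=6 if n=="side" else 4.5
    cv2.imwrite(f"pics/{n}{k}.png",cv2.resize(q[:,:,::-1],None,fx=f,fy=f,interpolation=cv2.INTER_CUBIC))
E
python3 look.py 6
```

```text
[[-0.000e+00  9.756e-01 -2.195e-01]
 [ 2.000e-04 -2.195e-01 -9.756e-01]
 [-1.000e+00 -1.000e-04 -1.000e-04]] [ 0.4604 -0.2667  0.1292] [ 0.05 -0.3  -5.79] [-0.064 -0.074 -0.044] [ 0.003 -0.     0.     0.001 -0.001  0.   ]
```

View pics/side6.png

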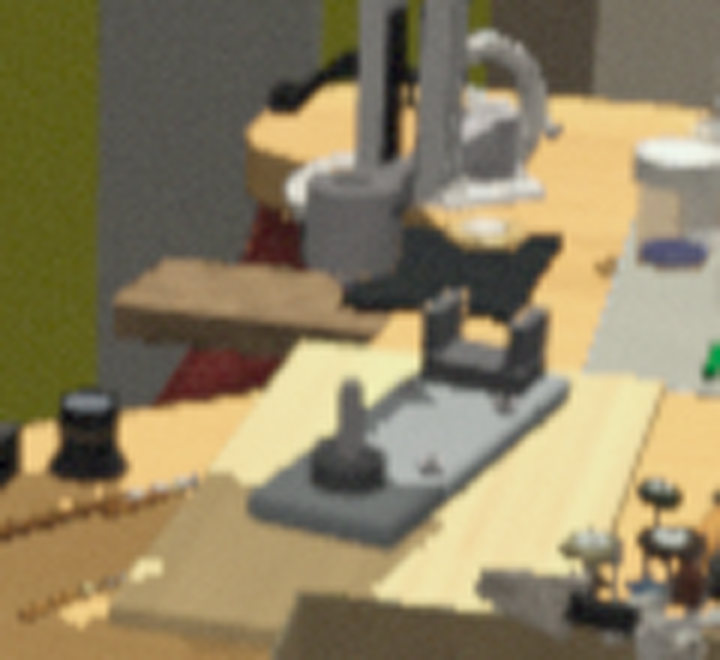

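View pics/top6.png

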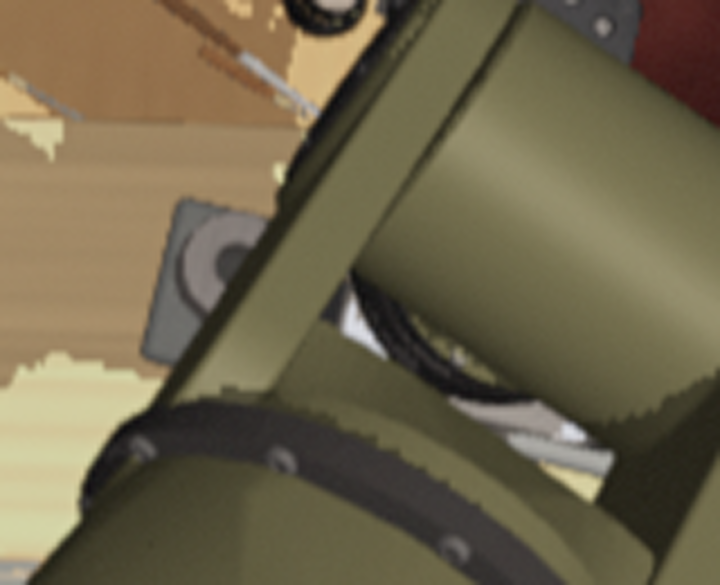

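In the side view the hub is near (352,220), above and behind the spindle tip at (350,380). The heading is right at 77.3°. What remains is about −10 mm in y and −9 mm in z.

>>> jog_arm:
  rows: [0,-0.002,-0.002,0,0,0,1,0,-0.003,-0.002,0,0,0,1,0,-0.003,-0.002,0,0,0,1,0,-0.002,-0.002,0,0,0,1,0,0,-0.001,0,0,0,1,0,0,0,0,0,0,1,0,0,0,0,0,0,1,0,0,0,0,0,0,1]

```text
time_s: 12.05
ee_pos: [0.4603, -0.2771, 0.1203]
eef_rot: [1.54, 1.571, -0.253]
force: [-0.1, 0.3, -4.8]
grip_width: 0.0119
```

```bash
python3 look.py 7
```

```text
[[ 1.000e-04  9.755e-01 -2.201e-01]
 [-0.000e+00 -2.201e-01 -9.755e-01]
 [-1.000e+00  1.000e-04  0.000e+00]] [ 0.4603 -0.2771  0.1203] [-0.08  0.3  -4.77] [ 0.033 -0.071  0.022] [ 0.002 -0.001 -0.001 -0.001 -0.    -0.001]
```

View pics/side7.png

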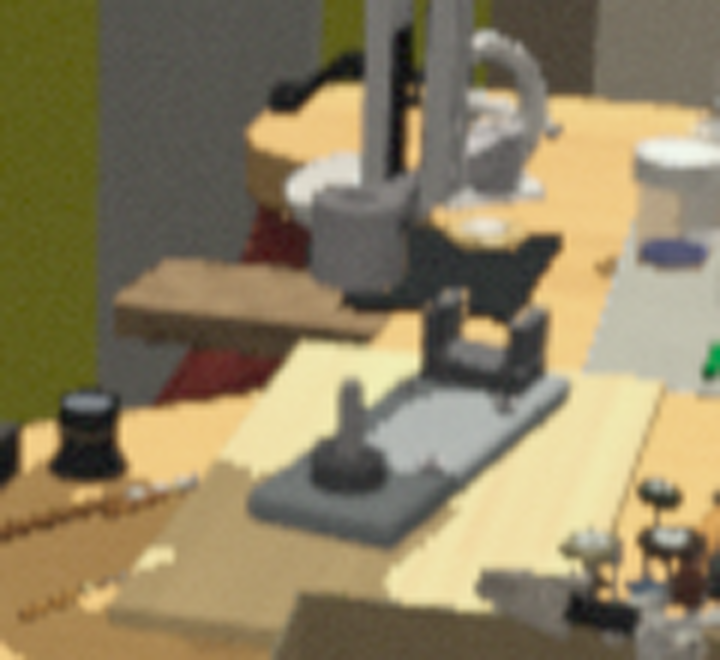

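View pics/top7.png

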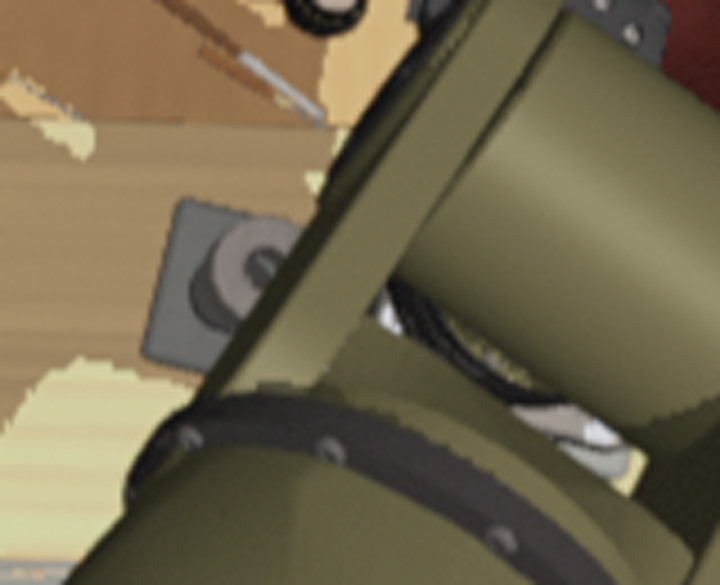

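The side view shows the hub at (361,193)–(361,290) above the spindle tip at (350,382). In the top view the hub ring is near (268,268), with the spindle tip faintly visible in the bore, and part of the eye shows at (610,460). I'll measure the hub and eye.

```bash
python3 - <<'E'
from h import *
np.set_printoptions(precision=4,suppress=True)
Tp=lambda u,v:np.array(cr(u,v,4.5,325,225)); S=lambda u,v:np.array(cr(u,v,6,300,165))
T=np.load("pics/top7.npz");D=T["d"];g=T["p"]
s=cv2.imread("pics/top7.png");cv2.imwrite("pics/t7z.png",cv2.resize(s[190:340,170:330],None,fx=4,fy=4,interpolation=cv2.INTER_CUBIC))
cv2.imwrite("pics/t7e.png",cv2.resize(s[380:520,500:680],None,fx=4,fy=4,interpolation=cv2.INTER_CUBIC))
s=cv2.imread("pics/side7.png");cv2.imwrite("pics/s7z.png",cv2.resize(s[150:310,280:480],None,fx=3.8,fy=3.8,interpolation=cv2.INTER_CUBIC))
print("pred crop px: hub top",[ (proj(n,np.array([.4709,-.2307,.138]))) for n in("top","side")])
print(dep("top",D,*Tp(235,258)),dep("top",D,*Tp(240,280)),dep("top",D,*Tp(268,235)))
E
```

```text
pred crop px: hub top [array([384.1507, 284.3048]), array([359.2789, 196.6583])]
[ 0.4741 -0.2202  0.1366] [ 0.467  -0.2217  0.1385] [ 0.4817 -0.2305  0.1386]
```

View pics/t7z.png

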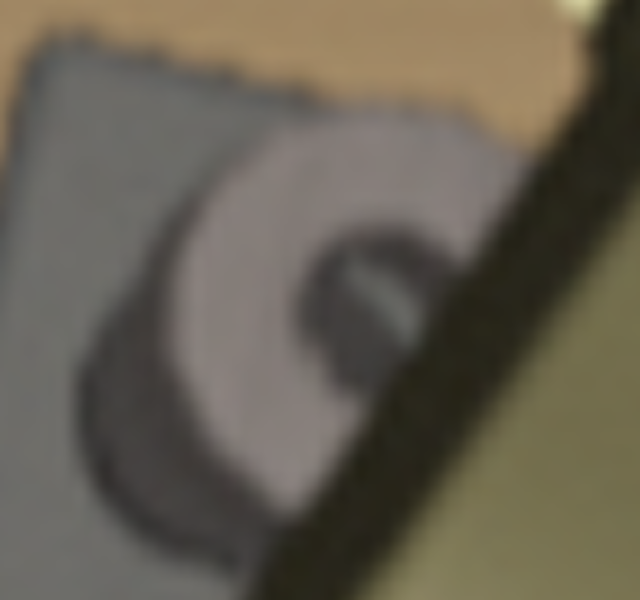

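View pics/t7e.png

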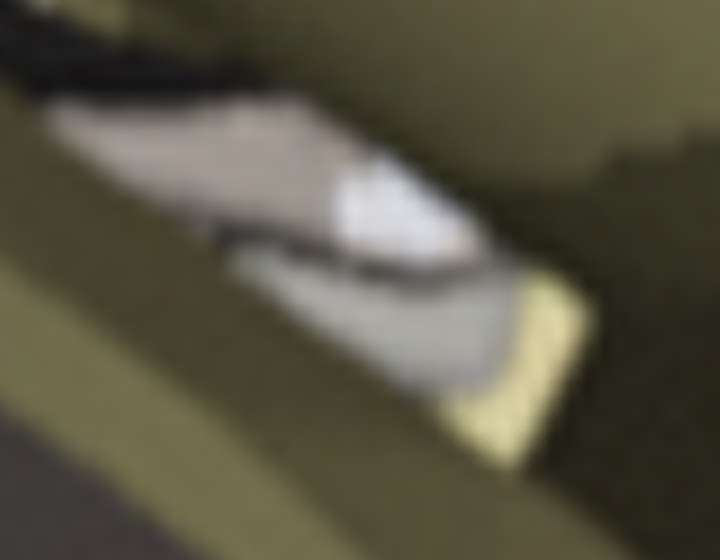

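View pics/s7z.png

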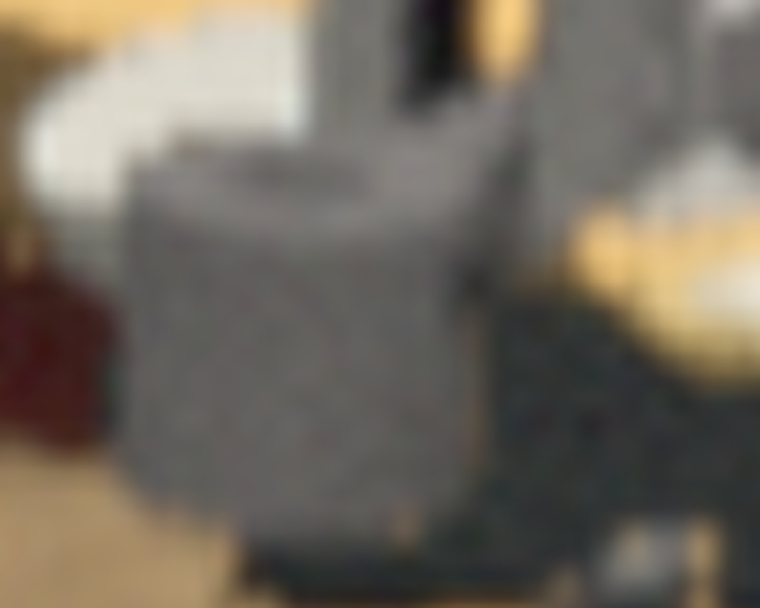

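```bash
python3 - <<'E'
from h import *
np.set_printoptions(precision=4,suppress=True)
Tp=lambda u,v:np.array(cr(u,v,4.5,325,225)); S=lambda u,v:np.array(cr(u,v,6,300,165))
tz=lambda u,v:Tp(*cr(u,v,4,170,190)); sz=lambda u,v:S(*cr(u,v,3.8,280,150)); te=lambda u,v:Tp(*cr(u,v,4,500,380))
q=np.array([(172,310),(200,205),(250,142),(300,118),(385,101),(182,370),(222,450),(285,505)],float)
A=np.c_[2*q,np.ones(len(q))];s=np.linalg.lstsq(A,(q**2).sum(1),rcond=None)[0];c=s[:2];print("circ",c,np.sqrt(s[2]+c@c))
for c in(c,(381,309)):
    print("hub top tri",tri(tz(*c),sz(304,184)), "onz",onz("top",*tz(*c),.138), "side onz",onz("side",*sz(304,184),.138))
# hub underside from side: front-bottom lowest point
sp=S(350,380);print("spindle tri now w/ earlier top",tri(cr(186,183,5.5,345,255),sp))
D=np.load("pics/top7.npz")["d"]; DS=np.load("pics/side7.npz")["d"]
q=[dep("top",D,*tz(381+150*np.cos(a),309+150*np.sin(a))) for a in np.linspace(2.4,4.9,14)]
q=np.array(q);print("hub top z",np.median(q[:,2]),q[:,2].min(),q[:,2].max())
for u,v in[(120,130),(200,170),(280,180),(300,130)]:print("bar/eye",dep("top",D,*te(u,v)))
print("eye edge bottom (395,275)@.134",onz("top",*te(395,275),.134), "right(500,250)",onz("top",*te(500,250),.134))
# hub bottom contour row: side view, nearest lower rim
o,_=ray("side",320,235);h=np.array([.4709,-.2307]);n=(o[:2]-h);n/=np.linalg.norm(n)
for z in(.100,.103,.106,.109):
    print(z,proj("side",np.array([*(h+.018*n),z])), "meas row",sz(304,535))
E
```

```text
circ [385.5507 313.1942] 214.15572955489853
hub top tri (array([ 0.4708, -0.2304,  0.136 ]), np.float64(0.0010460326789799614)) onz [ 0.4711 -0.2301  0.138 ] side onz [ 0.4689 -0.224   0.138 ]
hub top tri (array([ 0.4709, -0.2301,  0.1361]), np.float64(0.001437052093822852)) onz [ 0.4714 -0.2297  0.138 ] side onz [ 0.4689 -0.224   0.138 ]
spindle tri now w/ earlier top (array([ 0.4711, -0.2308,  0.0649]), np.float64(0.00027295451836153816))
hub top z 0.13617167571565164 0.13312559829056536 0.1391026096986685
bar/eye [ 0.4224 -0.2765  0.3088]
bar/eye [ 0.4202 -0.283   0.3028]
bar/eye [ 0.4196 -0.2874  0.3059]
bar/eye [ 0.4228 -0.2886  0.3063]
eye edge bottom (395,275)@.134 [ 0.4167 -0.3377  0.134 ] right(500,250) [ 0.4189 -0.3461  0.134 ]
0.1 [358.5451 215.7757] meas row [359.5219 212.9868]
0.103 [358.5951 214.4726] meas row [359.5219 212.9868]
0.106 [358.6453 213.1668] meas row [359.5219 212.9868]
0.109 [358.6955 211.858 ] meas row [359.5219 212.9868]
```

Hub top triangulates to (0.4708, −0.2304, 0.136). The spindle tip is at (0.4711, −0.2308, 0.065), so the offset is under 1 mm and the gap about 39–40 mm. I'll check the whole scene once more before handing in.

```bash
python3 - <<'E'
import numpy as np,cv2
a=np.load("pics/top0.npz")["p"];b=np.load("pics/top7.npz")["p"]
cv2.imwrite("pics/t7full.png",b[:,:,::-1])
s=np.load("pics/side7.npz")["p"];cv2.imwrite("pics/s7full.png",s[:,:,::-1])
E
```

```text
(no output)
```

View pics/t7full.png

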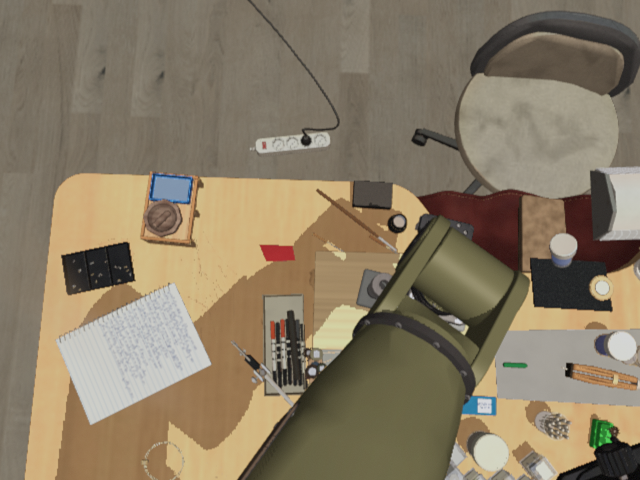

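View pics/s7full.png

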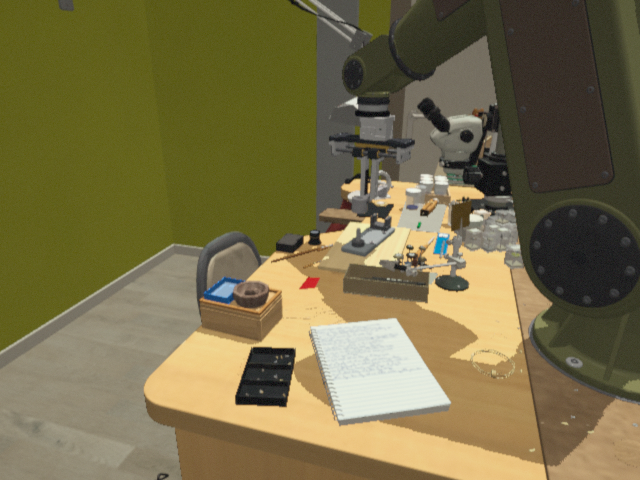

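The rack (170,208), block (372,194) and loupe (397,223) are where they were. The lever is held over the fixture, so I'll hand in.

```bash
python3 -c "
from station import ctrl
o=ctrl.get_obs();print(o['joint_vel'].round(4),o['grip_width'],o['time_s'])
print(ctrl.hand_in())"
```

```text
[ 0.0016 -0.0009 -0.0004 -0.0012  0.0015 -0.0002] 0.01144316189479215 12.15
the job is handed in; nothing more can be done
None
```

I drew the lever about 83 mm straight out of the rack by its bar. I then released it, regripped it at the balance point with 35 N, lifted it level and carried it over the fixture. I handed in at 12.15 s with the lever still held there.

**Last checks:**
- **Position:** from the two views, the hub axis is within about 1 mm of the spindle axis. The underside of the hub is 39–40 mm above the tip.
- **Heading:** the gripper is turned to match the fixture's direction (77.3°).
- **Stillness:** the arm was still, with about 5 N of weight and only small moments.
- **Bystanders:** the rack, loupe and block look unmoved in the pictures.

**Not confirmed or in disagreement:**
- **Eye over the rest:** the gripper and arm hid the eye from both cameras at the end. I infer its place, and that the lever is level, from the heading, the hub height and the earlier level view.
- **Side view of the hub:** the side camera alone placed the hub about 6 mm off in y if its top is taken at 138 mm. The two views together put the top at 136 mm, close to the spindle axis, so I put this down to rim blur and calibration.
- **Slip stone:** it lay hidden in the other bay, so I never saw it, but nothing entered that bay.

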